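Rock a stuck oilstone out of its fitted case in the tool-chest drawer

TASK

The oilstone sits wedged in its fitted wooden case in the top drawer of the small tool chest: pull that drawer open by its handle until the whole case is out in the open, then take the stone by its long sides and rock it from side to side (left end up a few degrees, then right end up, and so on), easing it upward as it rocks. Do not drag it straight out, because a hard pull lifts the case off the drawer's floor, and it has to stay down; leave the other things around as they are. Once the stone is free, finish holding it level over its case, about a finger's breadth (1 to 2 cm) clear of it and touching nothing else, so that I can brush the grit out of the recess: keep hold of it and do not put it down.

Things in the scene. Friction and masses are not known exactly. Their poses are not given: they have to be found in the camera images.
- chest: Small dark wooden tool chest standing on the bench, fixed: 270 deep (x) x 360 wide (y) x 170 high mm, with two drawers one above the other whose fronts face -x, towards the robot. Origin: centre of its underside, on the bench. Axes: x to the back of the chest, y to its left seen from the robot, z up.
- chest_drawer0 (a joint): How far the top drawer is pulled out, m: 0 is shut, as it starts, 0.19 is fully out; it slides along the chest's -x. The case is wholly out in front of the chest's top from 0.115 on; about 0.15 leaves a gripper room between stone and chest. About 1 N of friction; it stays where it is left.
- chest_drawer0_handle (a point): Middle of the top drawer's bar handle: a level round steel bar 11 mm thick and 120 mm long along the chest's y, its centre line 35 mm out from the drawer's front and 38 mm below the chest's top; stems 51 mm either side of the middle. Can be pinched from above with one finger behind the bar. The lower drawer has the same handle 73 mm beneath it.
- oilstone: Grey oilstone, a plain slab 46 wide (x) x 120 long (y) x 28 thick (z) mm, 0.3 to 0.4 kg. Origin: centre of its underside; axes as the chest's at the start, so +y is its left end. It starts home in its case, lowest 12 mm in the recess, upper 16 mm proud of the rim. In the drawer its middle lies 131 mm behind the handle bar and 62 mm to the left; hidden until the drawer is open.
- stone_grip (a point): Middle of the stone's proud part, 20 mm above its underside and 8 mm above the case's rim at the start: grip it here across its 46 mm width, finger tips just above the rim. Turning the stone end over end in its case takes about 0.4 N m, so grip firmly (40 N or more) or it twists between the fingers.
- recess_mouth (a point): Centre of the mouth of the case's recess, level with the rim. The case: light wooden block 74 (x) x 152 (y) x 22 high mm on the drawer's floor; axes as the chest's. Recess 50 x 126 mm, 12 mm deep at a 24 mm rib across its middle, 4 mm deeper beyond it, so the seated stone can tip about 4 degrees. The drawer's walls stand 31 mm above the rim, its front 40 mm, 51 mm from the stone.
- stone_case (a joint): How far the case has been lifted off the drawer's floor, m: 0 is seated. Spring clips hold it down; more than about 16 N of upward drag on it lifts it. Cork pads 36 mm long inside press on the middle of the stone's long sides: straight up the stone drags on the case with about 23 N, while it is being turned end over end with much less.
- oil_tin: Bystander: a round tin, 56 mm across and 75 high, standing on the bench to the left of the chest. Origin: centre of its underside.
- bow_frog: Bystander: a small black bow frog, 52 x 14 x 22 mm, on the bench to the right of the chest. Origin: centre of its underside.
- parts_box: Bystander: an open cardboard box, 130 x 100 x 50 mm, on the bench to the left of the chest. Origin: centre of its underside.
- bench_brush: Bystander: a flat bench brush with a wooden handle, 160 mm long, lying on the bench to the right of the chest. Origin: under the middle of its length.

How it is judged:
On the way, in this order (a step that is already met when the one before it is completed fails the run):
1. the top drawer is open so far that the whole case is out in front of the chest (115 mm or more) (value of joint chest_drawer0 above 0.115 m), for 0.2 s.
2. with the stone still in its recess, its left end is tipped up 2.5 degrees or more (angle between oilstone's own y axis and vertical below 1.5268 rad and z of oilstone in the frame of recess_mouth below -0.001 m), for 0.04 s.
3. with the stone still in its recess, its right end is tipped up 2.5 degrees or more (angle between oilstone's own y axis and vertical above 1.6148 rad and z of oilstone in the frame of recess_mouth below -0.001 m), for 0.04 s.
At the end, for the whole second after the job is handed in: The stone is held in the fingers, still and level within 7 degrees, its underside 5 to 35 mm above the rim of the case and its middle within 25 mm sideways of the recess's, touching nothing but the fingers; the drawer is still open 110 mm or more and the case is seated on the drawer's floor (z of oilstone in the frame of recess_mouth between 0.005 and 0.035 m and horizontal distance between oilstone and recess_mouth below 0.025 m and angle between oilstone's own z axis and vertical below 0.12 rad and contact force between the fingers and oilstone above 3 N and contact force between oilstone and chest below 0.2 N and linear speed of oilstone below 0.02 m/s and value of joint chest_drawer0 above 0.11 m and value of joint stone_case below 0.002 m); the arm keeps its last pose, push and grip.
It fails at once if the case is lifted more than 3 mm off the drawer's floor (value of joint stone_case above 0.003 m).
It fails at once if a bystander (tin, frog, cardboard box or brush) is moved more than 30 mm (distance of any of oil_tin, bow_frog, parts_box, bench_brush from where it was at the start of the episode above 0.03 m).
It also fails if it takes over 58 s, if anything falls off the work surface, if the arm or the gripper's body presses on something with over 40 N, if the wrist force passes 120 N, or if a joint passes its speed limit or range.

ROBOT

A 6-joint arm with a two-finger parallel gripper is mounted at the origin on the work surface. World frame = base frame: x ahead of the robot, y to its left, z up, the work surface at z = 0. Lengths are in m, angles in rad, forces in N, time in s.
With the tool pointing down it reaches from about 0.35 to 0.775 m from the base axis. Payload 5.5 kg.
Tool frame: the origin (TCP) lies at the very end of the fingers, on their centre line; the grasp point (between the pads) lies 19 mm behind it; x points along the fingers, y is the direction in which the jaws open and shut, and the axes are right-handed (so a half turn about x gives the same grasp; the last joint's range is limited). The gripper opens to 85 mm and grips with 20 to 120 N. Pads are 22 mm wide; open, the fingers measure 114 mm over their backs; the gripper's body (76 mm by 85 mm) begins 54 mm behind the grasp point. The pads swing forward as they close: fully open they stand 13 mm farther back than shut.
Start: joints at [1.176, 0.313, 0.046, 1.304, 0, 1.431], TCP at [0.145, 0.556, 0.231] pointing down, gripper open.
Joint ranges: [-2.76, 2.76], [-0.86, 1.69], [-1.03, 1.26], [-2.2, 2.34], [-1.47, 1.5], [-3.14, 3.14]. Speed limits (rad/s): [2.57, 2.57, 3.14, 3.14, 3.14, 3.14].

INTERFACE

Orientations are given as a unit quaternion [w, x, y, z].
In Python, from workcell import env gives the robot as it stands.
- The arm moves only by the tool servo_tool, never from a script. Its argument "increments" is a list of rows, each an object with "offset": the shift along the tool's x, y, z in cm, a list of three; "yaw": the turn about the tool's x in degrees. In form: [{"offset": [x, y, z], "yaw": yaw}, ...]. A call has exactly 8 rows; each row is the pose to reach, as a shift and turn from the pose commanded when the call began, along the tool's axes at that moment; what a row does not reach only later rows make up. A row lasts 1/10 s, in which the tool goes at most 50 mm and 8.59 degrees, less where a joint would pass 70% of its speed; a pose out of reach is approached as far as the arm can. A call with a gripper value outside its range is refused whole. "claw" is the opening, from 0 (shut) to 1 (fully open), set as the call begins (left out, the last holds). The fingers move at their own pace and stop on an object; "force" is the grip in N (left out, the last holds). Time passes only in rows, so rows that repeat a pose let the fingers close, or fill a call up. It gives the time, the measured TCP pose, the force and the opening at its end, in the units of the state.
- env.get_state(): the state, without advancing time (a new reading comes with each control period).
- env.read_camera(name): name is "side" or "top"; returns (picture, depth): 384x512x3 uint8, red, green, blue; 384x512 float32, m along the optical axis (not along the pixel's ray), 0 where there is no reading.
- env.camera_model(name): a dict with "vertical_fov" (degrees; the focal length in pixels is half the picture's height over the tangent of half this angle, whatever the lens; pixels are square), "cx", "cy" (the principal point, pixels), "world_from_camera" (4x4, takes a point from camera to world coordinates). Camera axes: x right, y up, looking along -z (the intrinsics and any distortion apply to the point x, -y, -z); pixel columns grow to the right and rows downward; lengths in m; the calibration is good to about 2 mm. A picture is of the moment at which its call begins. camera_model takes no time and is no camera call.
- env.hand_in(): hands the job in, once; it reports no verdict.
The state is a dict: "clock": time; "joint_pos": joint angles; "qvel": joint speeds; "tau": joint torques, N m; "tcp_pos": TCP position; "orientation": TCP orientation; "wrist_force": force on the tool from outside, world axes, zero at the start; "ft_torque": the same for the moment, N m; "finger_gap": finger opening in m.
Only numpy, scipy, OpenCV 4.12 (cv2) and the standard library are available. Lean on these libraries where they do the work, as an engineer would, in place of code of your own. Each camera call takes 0.05 s, during which the arm holds its last target.

## Working session

There is one attempt and no reset: what is moved stays moved. The work goes in short steps, Python scripts to look and compute and a tool call to move; the robot and the scene stay as the last step left them, time stands still between calls to the robot, and variables do not carry over. Pictures are saved under pics/ and viewed, and the job is handed in when it is done.

Besides the shell and the picture viewer there is one more tool, called after ">>>" by a JSON object that holds its "name" and its "arguments", one argument or row to a line. servo_tool: Moves the arm, as the interface text tells. Its arguments: {"type":"object","properties":{"increments":{"type":"array","items":{"type":"object","properties":{"offset":{"type":"array","items":{"type":"number"}},"yaw":{"type":"number"}}}},"claw":{"type":"number"},"force":{"type":"number"}},"required":["increments"]}

```bash
mkdir -p pics; ls; cat > h.py <<'E'
import numpy as np,cv2
from workcell import env
def grab(n,tag):
    p,d=env.read_camera(n)
    cv2.imwrite(f'pics/{tag}.png',cv2.resize(p[:,:,::-1],(768,576),interpolation=cv2.INTER_CUBIC))
    np.savez(f'pics/{tag}.npz',p=p,d=d); return p,d
def cam(n):
    m=env.camera_model(n); f=192/np.tan(np.radians(m['vertical_fov'])/2)
    return f,m['cx'],m['cy'],np.array(m['world_from_camera']),m
def cloud(n,d):
    f,cx,cy,T,_=cam(n)
    v,u=np.mgrid[0:384,0:512]
    P=np.stack([(u-cx)/f*d,-(v-cy)/f*d,-d,np.ones_like(d)],-1)
    W=(P@T.T)[...,:3]; W[d==0]=np.nan; return W
E
python3 - <<'E'
from h import *
for n in('top','side'):
    grab(n,n+'0'); print(env.camera_model(n))
s=env.get_state();print(s)
E
```

```text
pics
{'vertical_fov': 42.179063847859226, 'cx': 249.76502369278933, 'cy': 189.08221037751306, 'world_from_camera': array([[ 0.00704037,  0.98959297, -0.14372258,  0.41906219],
       [-0.99987576,  0.00899365,  0.01294546,  0.02099936],
       [ 0.01410333,  0.14361358,  0.98953334,  1.31466879],
       [ 0.        ,  0.        ,  0.        ,  1.        ]])}
{'vertical_fov': 51.31360810958785, 'cx': 261.437292500485, 'cy': 192.11209676560685, 'world_from_camera': array([[ 0.89626379,  0.28717467, -0.33799693,  0.31713913],
       [-0.44317671,  0.60990704, -0.65696865, -0.60843014],
       [ 0.01748195,  0.73860958,  0.67390673,  0.72411885],
       [ 0.        ,  0.        ,  0.        ,  1.        ]])}
{'clock': 0.1, 'joint_pos': array([ 1.17639198e+00,  3.13965940e-01,  4.51008617e-02,  1.30360575e+00,
       -3.63594532e-07,  1.43120607e+00]), 'qvel': array([-0.0007124 , -0.00035567,  0.00337784, -0.00103868, -0.0001704 ,
       -0.00061575]), 'tau': array([ 3.51764444e-03, -4.81724989e+01,  2.99245459e+01,  1.27591172e-02,
       -5.27369048e-05,  1.26639350e-05]), 'tcp_pos': array([0.14476565, 0.5560094 , 0.23047831]), 'orientation': array([ 0.70121914,  0.08927574,  0.70153129, -0.09041791]), 'wrist_force': array([-0.95137311,  0.29965039, -0.14494679]), 'ft_torque': array([-0.01404787,  0.04505546,  0.02312864]), 'finger_gap': 0.08562674634607102}
```

View pics/top0.png

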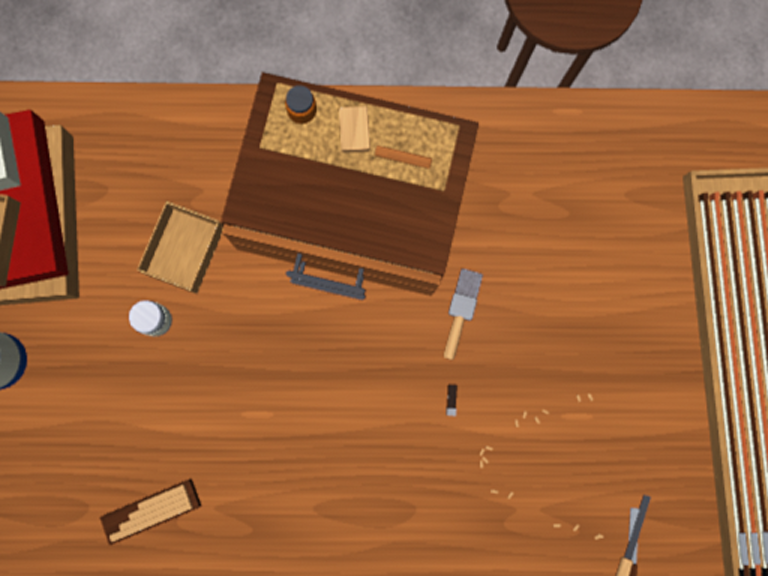

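View pics/side0.png

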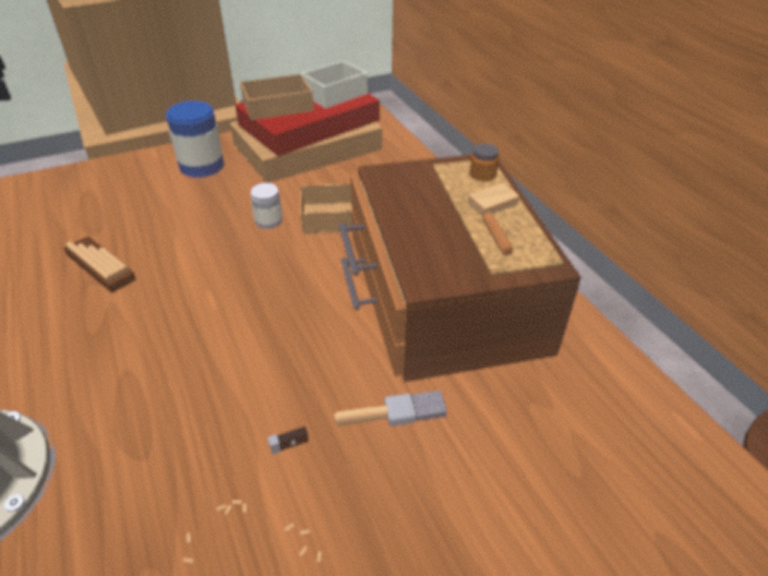

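The top view shows the chest yawed about -13°, with its front edge from (223,225) to (440,277) and the upper handle bar from (288,274) to (365,295). The box and tin stand to its left, and the brush and frog to its right. Next I'll measure the handle and the chest's yaw.

```bash
python3 - <<'E'
from h import *
z=np.load('pics/top0.npz');p,d=z['p'],z['d']
W=cloud('top',d); X,Y,Z=W[...,0],W[...,1],W[...,2]
print('bench z',np.nanmedian(Z[300:330,150:260]))
m=((Z>0.155)&(Z<0.185)&(X>0.3)&(X<0.9)&(abs(Y)<0.4)).astype(np.uint8)
n,l,st,c=cv2.connectedComponentsWithStats(m)
k=1+np.argmax(st[1:,4]);q=W[l==k]
r=cv2.minAreaRect(q[:,:2].astype(np.float32));print('top',r,np.median(q[:,2]));bp=cv2.boxPoints(r);print(bp)
# handle: bluish grey pixels
hsv=cv2.cvtColor(p,cv2.COLOR_RGB2HSV)
roi=np.zeros_like(m);roi[165:202,185:250]=1
hm=roi.astype(bool)&(p[...,2].astype(int)>=p[...,0].astype(int)-5)
print(hm.sum())
hp=W[hm]; ok=(hp[:,2]>0.1); hp=hp[ok]
r=cv2.minAreaRect(hp[:,:2].astype(np.float32));print('handle',r,np.percentile(hp[:,2],[5,50,95]))
# ray cast bar onto bar-plane z=0.1375
v,u=np.nonzero(hm)
f,cx,cy,T,_=cam('top')
D=np.stack([(u-cx)/f,-(v-cy)/f,-np.ones(len(u))],-1)@T[:3,:3].T
t=(0.1375-T[2,3])/D[:,2];R=T[:3,3]+D*t[:,None]
np.save('pics/hr.npy',R)
print(cv2.minAreaRect(R[:,:2].astype(np.float32)))
a=np.zeros((384,512,3),np.uint8);a[:]=p[:,:,::-1];a[hm]=(0,255,0)
cv2.imwrite('pics/hm.png',cv2.resize(a[150:220,130:330],(800,280)))
for nme,(uu,vv) in dict(tin=(99,211),box=(120,165),brush=(308,210),frog=(301,267)).items(): print(nme,W[vv,uu])
E
```

```text
bench z 8.429885778338253e-05
top ((0.7577502131462097, 0.0475471168756485), (0.36095908284187317, 0.2719547152519226), 77.0532455444336) 0.17080361530335253
[[ 0.584794   -0.09787929]
 [ 0.8498352  -0.15880951]
 [ 0.93070644  0.19297352]
 [ 0.6656652   0.25390375]]
431
handle ((0.6062736511230469, 0.0816311314702034), (0.1257483959197998, 0.041043877601623535), 77.27928161621094) [0.13134324 0.13641725 0.13993897]
((0.6029730439186096, 0.08141080290079117), (0.12755024433135986, 0.04662149026989937), 76.97007751464844)
tin [0.54034825 0.37914287 0.07720012]
box [0.67164542 0.35125357 0.0018632 ]
brush [ 0.55349767 -0.14909831  0.01699482]
frog [ 0.40574856 -0.1286345   0.02502797]
```

View pics/hm.png

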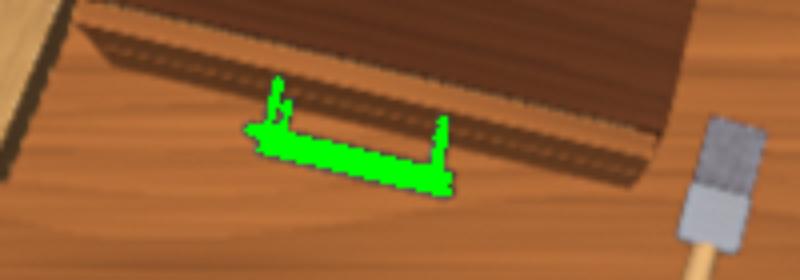

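```bash
python3 - <<'E'
from h import *
R=np.load('pics/hr.npy')
a=np.radians(-12.95);ex=np.array([np.cos(a),np.sin(a)]);ey=np.array([-ex[1],ex[0]])
c=np.array([0.7578,0.0475])
q=R[:,:2]-c; xx=q@ex;yy=q@ey
print(np.histogram(xx,20)); 
b=xx<xx.min()+0.018
print(yy.min(),yy.max(),xx.min(), 'lower line:',np.median(xx[b]))
# per-y lower edge/upper edge
for y0 in np.arange(-0.03,0.05,0.01):
    s=abs(yy-y0)<0.005; print(round(y0,3),xx[s].min(),xx[s].max(),s.sum())
# candidate poses
s=env.get_state()
from scipy.spatial.transform import Rotation as Ro
w,x,y,z=s['orientation'];print(Ro.from_quat([x,y,z,w]).as_matrix().round(3))
E
```

```text
(array([48, 48, 47, 48, 52, 51, 49,  9,  7,  7,  6,  7,  9,  9,  9,  5,  5,
        5,  6,  4]), array([-0.18184463, -0.1795076 , -0.17717056, -0.17483352, -0.17249648,
       -0.17015945, -0.16782241, -0.16548537, -0.16314833, -0.16081129,
       -0.15847426, -0.15613722, -0.15380018, -0.15146314, -0.14912611,
       -0.14678907, -0.14445203, -0.14211499, -0.13977795, -0.13744092,
       -0.13510388]))
-0.06539466239313173 0.062142965390525516 -0.1818446340484528 lower line: -0.1732472451376696
-0.03 -0.1818446340484528 -0.16602173910823947 28
-0.02 -0.1817273183121547 -0.16590138786299496 29
-0.01 -0.1816099611381563 -0.16578099402235302 28
0.0 -0.18149256250449888 -0.16566055756369655 28
0.01 -0.1813751223892086 -0.1655400784643917 28
0.02 -0.18125764077029566 -0.16597606512555824 29
0.03 -0.18169515712706097 -0.16585560267827187 28
0.04 -0.1815776939038392 -0.14759522202518321 46
[[-0.001  0.252  0.968]
 [-0.002  0.968 -0.252]
 [-1.    -0.002 -0.   ]]
```

```bash
cat >> h.py <<'E'
from scipy.spatial.transform import Rotation as Ro
A=np.radians(-12.95);EX=np.array([np.cos(A),np.sin(A),0]);EY=np.array([-EX[1],EX[0],0])
C=np.array([0.7578,0.0475,0])
def go(t,ang=-12.95):
    s=env.get_state();w,x,y,z=s['orientation'];R=Ro.from_quat([x,y,z,w]).as_matrix()
    cur=np.degrees(np.arctan2(R[1,1],R[0,1])); dy=-((ang-cur+180)%360-180)
    print('t',round(s['clock'],2),'tcp',s['tcp_pos'].round(4),'chest',[round(float((s['tcp_pos']-C)@v),4) for v in(EX,EY)],'jaw',round(cur,2),'F',s['wrist_force'].round(1),'gap',round(s['finger_gap'],4))
    print('offset cm',(R.T@(np.array(t)-s['tcp_pos'])*100).round(2),'yaw',round(dy,2),'tilt',R[2,0].round(4))
def ch(x,y,z): return C+x*EX+y*EY+np.array([0,0,z])
E
python3 -c "
from h import *
go(ch(-.1705,-.001,.20))"
```

```text
t 0.1 tcp [0.1448 0.556  0.2305] chest [-0.7114, 0.3582] jaw 75.4 F [-1.   0.3 -0.1] gap 0.0856
offset cm [  3.09 -34.34  55.1 ] yaw 88.35 tilt -1.0
```

>>> {"name": "servo_tool", "arguments": {
  "increments": [
    {"offset": [0, -2.1, 3.4], "yaw": 5.5},
    {"offset": [0, -4.2, 6.8], "yaw": 11},
    {"offset": [0, -6.3, 10.2], "yaw": 16.5},
    {"offset": [0, -8.5, 13.6], "yaw": 22},
    {"offset": [0, -10.6, 17], "yaw": 27.5},
    {"offset": [0, -12.7, 20.4], "yaw": 33},
    {"offset": [0, -14.8, 23.8], "yaw": 38.5},
    {"offset": [0, -17, 27.2], "yaw": 44}
  ],
  "claw": 0.3,
  "force": 40
}}

```text
clock: 0.9
tcp_pos: [0.366, 0.322, 0.231]
orientation: [0.616, 0.347, 0.616, -0.347]
wrist_force: [0.1, 0.7, -0.2]
finger_gap: 0.0257
```

```bash
python3 -c "
from h import *
go(ch(-.1705,-.001,.20));print(env.get_state()['joint_pos'])"
```

```text
t 0.9 tcp [0.366 0.322 0.231] chest [-0.4433, 0.1797] jaw 31.18 F [ 0.1  0.7 -0.2] gap 0.0257
offset cm [ 3.1   7.   31.97] yaw 44.13 tilt -1.0
[ 5.56565286e-01  1.44344525e-01 -1.72084158e-01  1.25474059e+00
  9.26187355e-05  1.58314076e+00]
```

>>> {"name": "servo_tool", "arguments": {
  "increments": [
    {"offset": [0, 0.9, 4], "yaw": 6.3},
    {"offset": [0, 1.8, 8.4], "yaw": 12.6},
    {"offset": [0, 2.8, 12.8], "yaw": 18.9},
    {"offset": [0, 3.8, 17.2], "yaw": 25.2},
    {"offset": [0.5, 4.7, 21.6], "yaw": 31.5},
    {"offset": [1, 5.7, 26], "yaw": 37.8},
    {"offset": [2, 6.5, 29.6], "yaw": 44.1},
    {"offset": [3.1, 7, 32], "yaw": 44.1}
  ]
}}

```text
clock: 1.7
tcp_pos: [0.5935, 0.0844, 0.1995]
orientation: [0.44, 0.553, 0.44, -0.553]
wrist_force: [-0.4, 0.5, 0.1]
finger_gap: 0.0255
```

```bash
python3 -c "
from h import *
go(ch(-.1705,-.001,.115));grab('side','s1');grab('top','t1')"
```

```text
t 1.7 tcp [0.5935 0.0844 0.1995] chest [-0.1684, -0.0009] jaw -12.96 F [-0.4  0.5  0.1] gap 0.0255
offset cm [ 8.45 -0.21  0.01] yaw -0.01 tilt -1.0
```

View pics/s1.png

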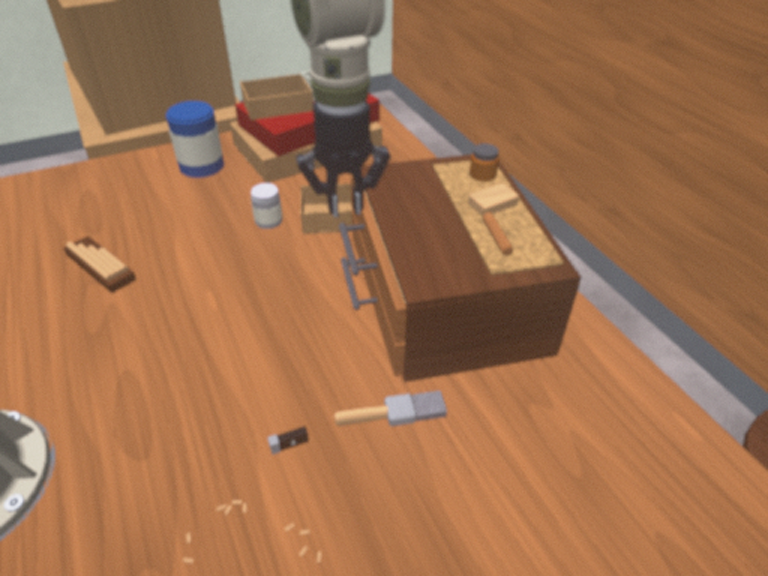

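```bash
python3 - <<'E'
from h import *
for n in('s1','t1'):
    p=np.load(f'pics/{n}.npz')['p']
    c=p[70:200,180:310] if n=='s1' else p[120:220,150:310]
    cv2.imwrite(f'pics/{n}z.png',cv2.resize(c[:,:,::-1],None,fx=4,fy=4,interpolation=cv2.INTER_CUBIC))
d=np.load('pics/s1.npz')['d'];W=cloud('side',d)
# gripper profile in jaw plane: along EX offset vs height above TCP
tcp=env.get_state()['tcp_pos'];Q=W-tcp
x=Q@EX;y=Q@EY;z=Q[...,2]
m=(abs(y)<.05)&(abs(x)<.08)&(z>-.005)&(z<.15)
for z0 in np.arange(0,.12,.01):
    s=m&(z>=z0)&(z<z0+.01)
    if s.any(): print(round(z0,3),np.percentile(x[s],[0,3,97,100]).round(3),np.percentile(y[s],[3,50,97]).round(3),s.sum())
E
```

```text
0.0 [-0.025 -0.024  0.024  0.024] [-0.013 -0.009  0.006] 34
0.01 [-0.026 -0.026  0.024  0.025] [-0.014 -0.009  0.006] 49
0.02 [-0.026 -0.026  0.025  0.025] [-0.013 -0.008  0.004] 55
0.03 [-0.028 -0.026  0.024  0.025] [-0.012 -0.008  0.006] 50
0.04 [-0.042 -0.039  0.042  0.044] [-0.014 -0.012  0.005] 87
0.05 [-0.047 -0.045  0.044  0.048] [-0.014 -0.01   0.009] 166
0.06 [-0.053 -0.049  0.05   0.056] [-0.017 -0.012  0.012] 125
0.07 [-0.058 -0.054  0.053  0.057] [-0.018 -0.011  0.006] 157
0.08 [-0.062 -0.059  0.059  0.062] [-0.018 -0.011 -0.003] 186
0.09 [-0.065 -0.063  0.062  0.064] [-0.021 -0.01   0.009] 275
0.1 [-0.061 -0.052  0.051  0.059] [-0.02  -0.011  0.003] 252
0.11 [-0.041 -0.039  0.039  0.041] [-0.012 -0.01   0.003] 127
```

View pics/s1z.png

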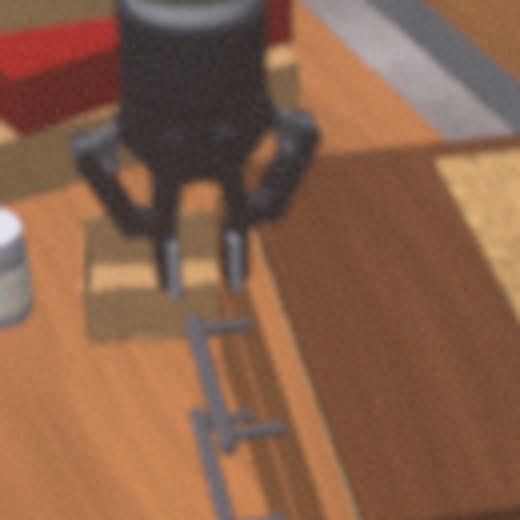

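>>> {"name": "servo_tool", "arguments": {
  "increments": [
    {"offset": [0, -0.25, 0], "yaw": 0},
    {"offset": [1.5, -0.25, 0], "yaw": 0},
    {"offset": [3, -0.25, 0], "yaw": 0},
    {"offset": [4.5, -0.25, 0], "yaw": 0},
    {"offset": [6, -0.25, 0], "yaw": 0},
    {"offset": [6.7, -0.25, 0], "yaw": 0},
    {"offset": [7.2, -0.25, 0], "yaw": 0},
    {"offset": [7.2, -0.25, 0], "yaw": 0}
  ],
  "claw": 0.25
}}

```text
clock: 2.6
tcp_pos: [0.5886, 0.0879, 0.1282]
orientation: [-0.442, -0.552, -0.442, 0.552]
wrist_force: [-0.0, -0.4, -0.5]
finger_gap: 0.0211
```

```bash
python3 -c "
from h import *
go(ch(-.171,-.001,.126));grab('side','s2')
p=np.load('pics/s2.npz')['p'];cv2.imwrite('pics/s2z.png',cv2.resize(p[90:220,180:310,::-1],None,fx=4,fy=4,interpolation=cv2.INTER_CUBIC))"
```

```text
t 2.6 tcp [0.5886 0.0879 0.1282] chest [-0.1739, 0.0014] jaw -12.65 F [-0.  -0.4 -0.5] gap 0.0211
offset cm [0.22 0.29 0.25] yaw 0.3 tilt -1.0
```

View pics/s2z.png

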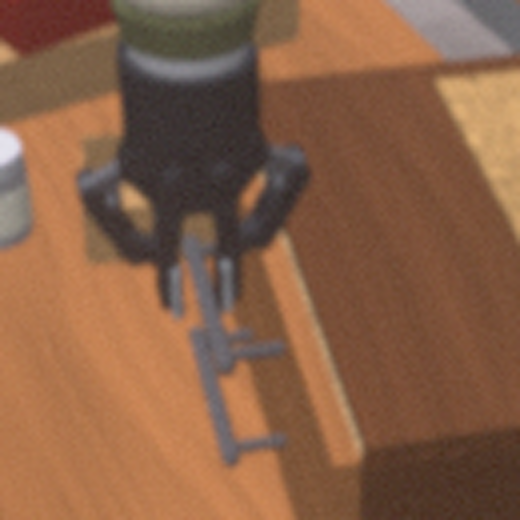

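The bar lies between the two fingers with no contact on the chest. Next I close on it and pull.

>>> {"name": "servo_tool", "arguments": {
  "increments": [
    {"offset": [0.2, 0.1, 0], "yaw": 0},
    {"offset": [0.2, 0.1, 0], "yaw": 0},
    {"offset": [0.2, 0.1, 0], "yaw": 0},
    {"offset": [0.2, 0.1, 0], "yaw": 0},
    {"offset": [0.2, -1, 0], "yaw": 0},
    {"offset": [0.2, -2.5, 0], "yaw": 0},
    {"offset": [0.2, -4, 0], "yaw": 0},
    {"offset": [0.2, -5.5, 0], "yaw": 0}
  ],
  "claw": 0,
  "force": 30
}}

```text
clock: 3.45
tcp_pos: [0.5366, 0.0999, 0.1279]
orientation: [0.442, 0.554, 0.441, -0.551]
wrist_force: [2.0, 1.3, 7.3]
finger_gap: 0.0096
```

```bash
python3 -c "
from h import *
go(ch(-.341,-.001,.126))"
```

```text
t 3.45 tcp [0.5366 0.0999 0.1279] chest [-0.2273, 0.0015] jaw -12.7 F [2.  1.3 7.3] gap 0.0096
offset cm [  0.15 -11.37   0.2 ] yaw 0.25 tilt -1.0
```

>>> {"name": "servo_tool", "arguments": {
  "increments": [
    {"offset": [0, -1.5, 0], "yaw": 0},
    {"offset": [0, -3.2, 0], "yaw": 0},
    {"offset": [0, -5, 0], "yaw": 0},
    {"offset": [0, -6.8, 0], "yaw": 0},
    {"offset": [0, -8.5, 0], "yaw": 0},
    {"offset": [0, -10, 0], "yaw": 0},
    {"offset": [0, -11.2, 0], "yaw": 0},
    {"offset": [0, -11.2, 0], "yaw": 0}
  ]
}}

```text
clock: 4.25
tcp_pos: [0.4256, 0.1255, 0.1279]
orientation: [0.442, 0.553, 0.442, -0.551]
wrist_force: [0.4, 3.8, 7.4]
finger_gap: 0.0094
```

```bash
python3 -c "
from h import *
go(ch(-.341,-.001,.126));grab('top','t3')"
```

```text
t 4.25 tcp [0.4256 0.1255 0.1279] chest [-0.3412, 0.0016] jaw -12.62 F [0.4 3.8 7.4] gap 0.0094
offset cm [0.18 0.02 0.26] yaw 0.33 tilt -1.0
```

View pics/t3.png

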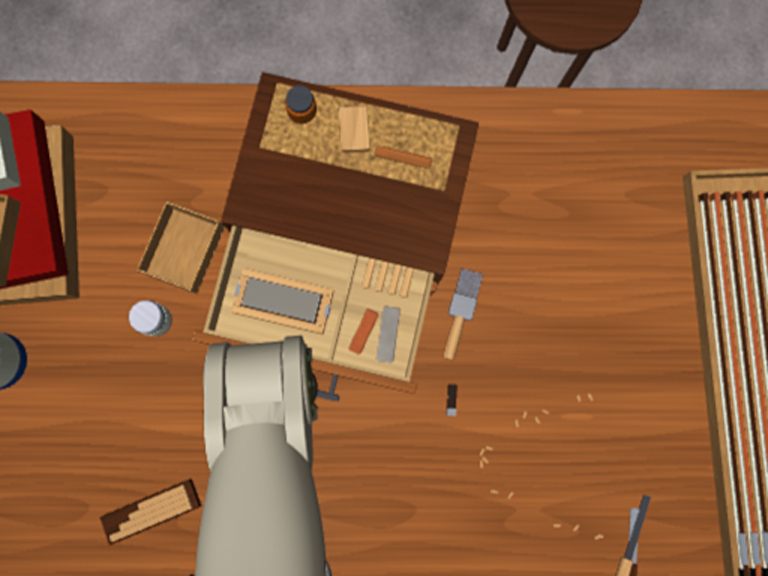

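The drawer is out about 0.17 m. The stone shows at (282,300), framed by its case from about (235,271) to (332,333). Next I measure the stone and the rim.

```bash
python3 - <<'E'
from h import *
z=np.load('pics/t3.npz');p,d=z['p'],z['d'];W=cloud('top',d)
hsv=cv2.cvtColor(p,cv2.COLOR_RGB2HSV)
roi=np.zeros((384,512),np.uint8);roi[180:222,152:225]=1
g=((hsv[...,1]<60)&(roi>0)).astype(np.uint8)
n,l,st,c=cv2.connectedComponentsWithStats(g);k=1+np.argmax(st[1:,4]);q=W[l==k]
zt=np.median(q[:,2]);print('stone top z',zt,st[k])
f,cx,cy,T,_=cam('top')
v,u=np.nonzero(l==k)
D=np.stack([(u-cx)/f,-(v-cy)/f,-np.ones(len(u))],-1)@T[:3,:3].T
R=T[:3,3]+D*((zt-T[2,3])/D[:,2])[:,None]
r=cv2.minAreaRect(R[:,:2].astype(np.float32));print(r)
mm=np.append(r[0],0)-C;print('chest frame',mm@EX,mm@EY,'nominal',-.3412+.131,.062)
# rim: pixels near the stone within case
Q=W-C;x=Q@EX-mm@EX;y=Q@EY-mm@EY
rim=(((abs(x)>.028)&(abs(x)<.034)&(abs(y)<.06))|((abs(y)>.066)&(abs(y)<.073)&(abs(x)<.03)))
print('rim z',np.nanpercentile(W[rim][:,2],[10,50,90]))
E
```

```text
stone top z nan [161 185  53  30 951]
((nan, nan), (0.0, 0.0), 0.0)
chest frame nan nan nominal -0.2102 0.062
rim z nan
  return np.nanmean(a, axis, out=out, keepdims=keepdims)
```

```bash
sed -i 's/nothing//' h.py; python3 - <<'E'
from h import *
z=np.load('pics/t3.npz');p,d=z['p'],z['d'];W=cloud('top',d)
hsv=cv2.cvtColor(p,cv2.COLOR_RGB2HSV)
roi=np.zeros((384,512),np.uint8);roi[180:222,152:225]=1
g=((hsv[...,1]<60)&(roi>0)).astype(np.uint8)
n,l,st,c=cv2.connectedComponentsWithStats(g);k=1+np.argmax(st[1:,4]);q=W[l==k]
print('nan frac',np.isnan(q[:,2]).mean())
zt=np.nanmedian(q[:,2]);print('stone top z',zt,st[k])
f,cx,cy,T,_=cam('top')
v,u=np.nonzero(l==k)
D=np.stack([(u-cx)/f,-(v-cy)/f,-np.ones(len(u))],-1)@T[:3,:3].T
R=T[:3,3]+D*((zt-T[2,3])/D[:,2])[:,None]
r=cv2.minAreaRect(R[:,:2].astype(np.float32));print(r)
mm=np.append(r[0],0)-C;print('chest frame',mm@EX,mm@EY,'nominal',-.3412+.131,.062)
Q=W-C;x=Q@EX-mm@EX;y=Q@EY-mm@EY
rim=(((abs(x)>.029)&(abs(x)<.035)&(abs(y)<.06))|((abs(y)>.067)&(abs(y)<.073)&(abs(x)<.03)))
print('rim z',np.nanpercentile(W[rim][:,2],[10,50,90]),rim.sum())
E
```

```text
nan frac 0.005257623554153523
stone top z 0.13286958128743453 [161 185  53  30 951]
((0.5643514394760132, 0.15449783205986023), (0.11999902129173279, 0.04539318382740021), 76.83136749267578)
chest frame -0.2125066758545186 0.06092449713846816 nominal -0.2102 0.062
rim z [0.11394898 0.11711841 0.12007095] 370
```

>>> {"name": "servo_tool", "arguments": {
  "increments": [
    {"offset": [0, 0, 0], "yaw": 0},
    {"offset": [0, 0, 0], "yaw": 0},
    {"offset": [-2.5, 0, 0], "yaw": 0},
    {"offset": [-5.5, 0, 0], "yaw": 0},
    {"offset": [-7.5, 1, -1], "yaw": 0.3},
    {"offset": [-7.5, 4.5, -3.5], "yaw": 0.3},
    {"offset": [-7.5, 8.5, -7], "yaw": 0.3},
    {"offset": [-7.5, 12, -9.8], "yaw": 0.3}
  ],
  "claw": 0.28
}}

```text
clock: 5.1
tcp_pos: [0.5662, 0.1938, 0.2012]
orientation: [-0.44, -0.553, -0.44, 0.554]
wrist_force: [0.8, -0.8, 1.3]
finger_gap: 0.0242
```

```bash
python3 -c "
from h import *
go(ch(-.2115,.1065,.115))"
```

```text
t 5.1 tcp [0.5662 0.1938 0.2012] chest [-0.2195, 0.0996] jaw -13.03 F [ 0.8 -0.8  1.3] gap 0.0242
offset cm [ 8.62  0.8  -0.69] yaw -0.08 tilt -1.0
```

>>> {"name": "servo_tool", "arguments": {
  "increments": [
    {"offset": [0, 0.9, -0.7], "yaw": 0},
    {"offset": [0, 0.9, -0.7], "yaw": 0},
    {"offset": [0, 0.9, -0.7], "yaw": 0},
    {"offset": [1.5, 0.9, -0.7], "yaw": 0},
    {"offset": [3, 0.9, -0.7], "yaw": 0},
    {"offset": [4.5, 0.9, -0.7], "yaw": 0},
    {"offset": [6, 0.9, -0.7], "yaw": 0},
    {"offset": [6, 0.9, -0.7], "yaw": 0}
  ],
  "claw": 0.9,
  "force": 22
}}

```text
clock: 5.9
tcp_pos: [0.5726, 0.197, 0.1396]
orientation: [-0.439, -0.552, -0.441, 0.555]
wrist_force: [-0.2, 0.1, -0.0]
finger_gap: 0.0766
```

```bash
python3 -c "
from h import *
go(ch(-.2115,.1065,.115));grab('side','s4');p=np.load('pics/s4.npz')['p'];cv2.imwrite('pics/s4z.png',cv2.resize(p[90:240,130:330,::-1],None,fx=4,fy=4,interpolation=cv2.INTER_CUBIC))"
```

```text
t 5.9 tcp [0.5726 0.197  0.1396] chest [-0.214, 0.1042] jaw -13.03 F [-0.2  0.1 -0. ] gap 0.0766
offset cm [ 2.46  0.26 -0.24] yaw -0.08 tilt -1.0
```

View pics/s4z.png

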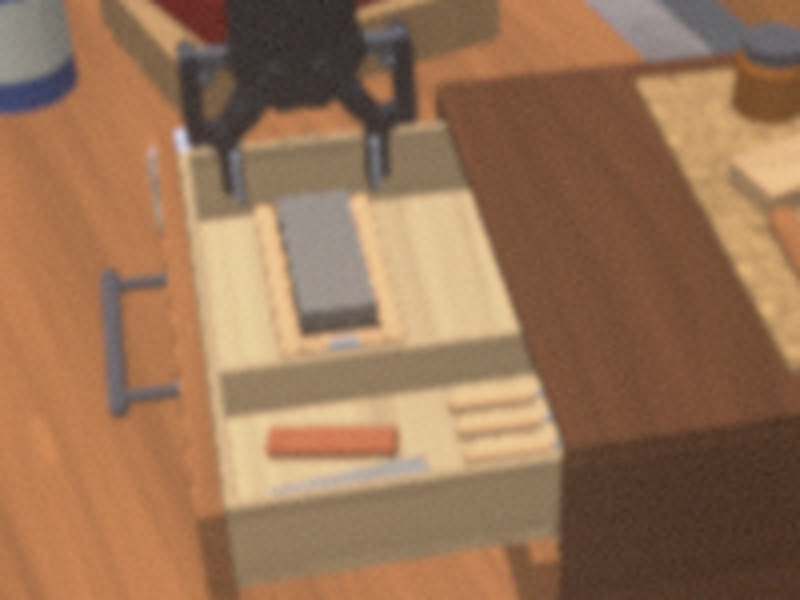

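The stone shows with its right end at about (340,315) in this crop, and the open fingers straddle its far (left) end. Next I lower and close.

>>> {"name": "servo_tool", "arguments": {
  "increments": [
    {"offset": [0.8, 0.2, -0.2], "yaw": 0},
    {"offset": [1.8, 0.2, -0.2], "yaw": 0},
    {"offset": [2.4, 0.2, -0.2], "yaw": 0},
    {"offset": [2.4, 0.2, -0.2], "yaw": 0},
    {"offset": [2.4, 0.2, -0.2], "yaw": 0},
    {"offset": [2.4, 0.2, -0.2], "yaw": 0},
    {"offset": [2.4, 0.2, -0.2], "yaw": 0},
    {"offset": [2.4, 0.2, -0.2], "yaw": 0}
  ],
  "claw": 0.9
}}

```text
clock: 6.75
tcp_pos: [0.578, 0.1996, 0.1176]
orientation: [0.44, 0.554, 0.44, -0.553]
wrist_force: [-0.0, -0.2, 0.2]
finger_gap: 0.0768
```

>>> {"name": "servo_tool", "arguments": {
  "increments": [
    {"offset": [0, 0, 0], "yaw": 0},
    {"offset": [0, 0, 0], "yaw": 0},
    {"offset": [0, 0, 0], "yaw": 0},
    {"offset": [0, 0, 0], "yaw": 0},
    {"offset": [0, 0, 0], "yaw": 0},
    {"offset": [0, 0, 0], "yaw": 0},
    {"offset": [0, 0, 0], "yaw": 0},
    {"offset": [0, 0, 0], "yaw": 0}
  ],
  "claw": 0,
  "force": 22
}}

```text
clock: 7.55
tcp_pos: [0.5779, 0.1996, 0.1175]
orientation: [0.44, 0.554, 0.44, -0.553]
wrist_force: [-0.5, 0.7, 2.7]
finger_gap: 0.0452
```

```bash
python3 -c "
from h import *
go(ch(-.2115,.1065,.115));grab('side','s5');p=np.load('pics/s5.npz')['p'];cv2.imwrite('pics/s5z.png',cv2.resize(p[110:200,160:270,::-1],None,fx=6,fy=6,interpolation=cv2.INTER_CUBIC))"
```

```text
t 7.55 tcp [0.5779 0.1996 0.1175] chest [-0.2094, 0.1079] jaw -12.99 F [-0.5  0.7  2.7] gap 0.0452
offset cm [ 0.25 -0.21  0.14] yaw -0.04 tilt -1.0
```

View pics/s5z.png

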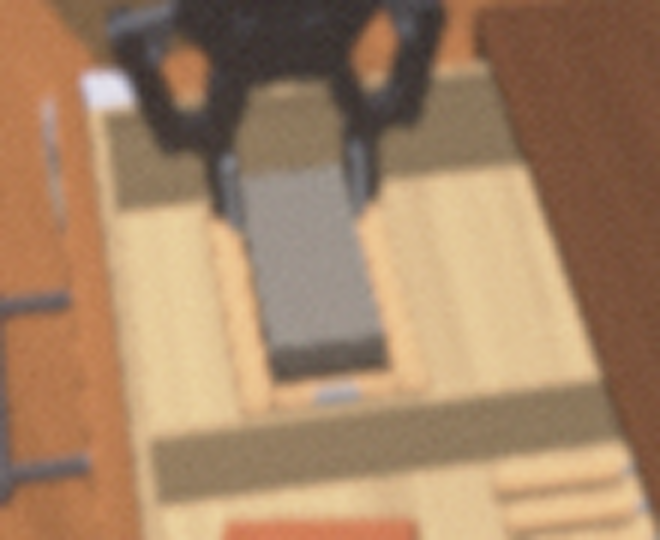

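>>> {"name": "servo_tool", "arguments": {
  "increments": [
    {"offset": [-0.05, 0, 0], "yaw": 0},
    {"offset": [-0.1, 0, 0], "yaw": 0},
    {"offset": [-0.15, 0, 0], "yaw": 0},
    {"offset": [-0.2, 0, 0], "yaw": 0},
    {"offset": [-0.25, 0, 0], "yaw": 0},
    {"offset": [-0.3, 0, 0], "yaw": 0},
    {"offset": [-0.3, 0, 0], "yaw": 0},
    {"offset": [-0.3, 0, 0], "yaw": 0}
  ]
}}

```text
clock: 8.4
tcp_pos: [0.5769, 0.1991, 0.1195]
orientation: [-0.44, -0.553, -0.44, 0.554]
wrist_force: [-0.7, -0.6, -10.2]
finger_gap: 0.0455
```

```bash
cat >> h.py <<'E'
def look(tag):
    p,d=grab('side',tag)
    cv2.imwrite(f'pics/{tag}z.png',cv2.resize(p[110:200,160:270,::-1],None,fx=6,fy=6,interpolation=cv2.INTER_CUBIC))
    W=cloud('side',d);hsv=cv2.cvtColor(p,cv2.COLOR_RGB2HSV)
    Q=W-C;x=Q@EX;y=Q@EY;z=W[...,2]
    m=(hsv[...,1]<50)&(hsv[...,2]>95)&(x>-.23)&(x<-.19)&(y>-.005)&(y<.125)&(z>.11)&(z<.2)
    m=m&~((y>.0)&False)
    yy,zz,xx=y[m],z[m],x[m]
    # robust plane fit z=a+b*(y-.0615)
    k=np.ones(len(yy),bool)
    for _ in range(6):
        A_=np.stack([np.ones(k.sum()),yy[k]-.0615,xx[k]+.2115],-1);c=np.linalg.lstsq(A_,zz[k],rcond=None)[0]
        r=zz-(c[0]+c[1]*(yy-.0615)+c[2]*(xx+.2115));k=abs(r)<max(.003,1.5*np.median(abs(r)))
    print(tag,'stone top mid z',c[0].round(4),'tilt left-up deg',np.degrees(np.arctan(c[1])).round(2),'xtilt',np.degrees(np.arctan(c[2])).round(2),'n',k.sum(),'y',np.percentile(yy[k],[1,99]).round(4),'res',r[k].std().round(4))
E
python3 -c "
from h import *
go(ch(-.2115,.1065,.115));look('s6')"
python3 - <<'E'
import h,numpy as np,cv2
# same on s5 for baseline
z=np.load('pics/s5.npz')
h.grab=lambda n,t:(z['p'],z['d'])
h.look('s5')
E
```

```text
t 8.4 tcp [0.5769 0.1991 0.1195] chest [-0.2103, 0.1072] jaw -13.02 F [ -0.7  -0.6 -10.2] gap 0.0455
offset cm [ 0.45 -0.12  0.07] yaw -0.07 tilt -1.0
s6 stone top mid z 0.1306 tilt left-up deg 1.61 xtilt -0.24 n 501 y [0.0008 0.1207] res 0.0011
s5 stone top mid z 0.1303 tilt left-up deg -0.23 xtilt -0.17 n 481 y [0.0024 0.1203] res 0.001
```

View pics/s6z.png

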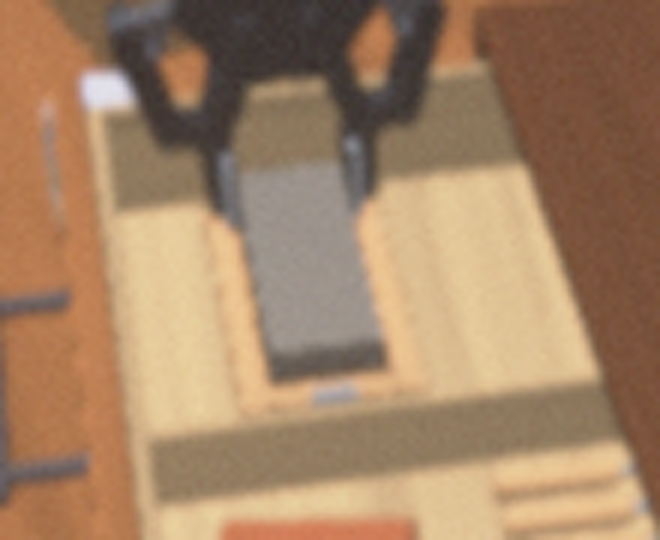

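The measurement reads about 1.8° left-up with the middle barely raised, and the drag is 10 N. I'll keep going.

>>> {"name": "servo_tool", "arguments": {
  "increments": [
    {"offset": [-0.05, 0, 0], "yaw": 0},
    {"offset": [-0.1, 0, 0], "yaw": 0},
    {"offset": [-0.13, 0, 0], "yaw": 0},
    {"offset": [-0.17, 0, 0], "yaw": 0},
    {"offset": [-0.2, 0, 0], "yaw": 0},
    {"offset": [-0.2, 0, 0], "yaw": 0},
    {"offset": [-0.2, 0, 0], "yaw": 0},
    {"offset": [-0.2, 0, 0], "yaw": 0}
  ]
}}

```text
clock: 9.25
tcp_pos: [0.577, 0.1984, 0.1218]
orientation: [-0.44, -0.553, -0.44, 0.554]
wrist_force: [-2.3, -5.5, -11.5]
finger_gap: 0.0459
```

```bash
python3 -c "
from h import *
go(ch(-.2115,.1065,.115));look('s7')"
```

```text
t 9.25 tcp [0.577  0.1984 0.1218] chest [-0.2101, 0.1066] jaw -13.04 F [ -2.3  -5.5 -11.5] gap 0.0459
offset cm [ 0.68 -0.14  0.01] yaw -0.09 tilt -1.0
s7 stone top mid z 0.131 tilt left-up deg 3.72 xtilt 0.39 n 522 y [0.0004 0.1196] res 0.0011
```

>>> {"name": "servo_tool", "arguments": {
  "increments": [
    {"offset": [-0.03, 0, 0], "yaw": 0},
    {"offset": [-0.06, 0, 0], "yaw": 0},
    {"offset": [-0.09, 0, 0], "yaw": 0},
    {"offset": [-0.12, 0, 0], "yaw": 0},
    {"offset": [-0.15, 0, 0], "yaw": 0},
    {"offset": [-0.15, 0, 0], "yaw": 0},
    {"offset": [-0.15, 0, 0], "yaw": 0},
    {"offset": [-0.15, 0, 0], "yaw": 0}
  ]
}}

```text
clock: 10.1
tcp_pos: [0.5769, 0.1982, 0.1231]
orientation: [-0.44, -0.552, -0.44, 0.555]
wrist_force: [-1.3, -6.5, -12.8]
finger_gap: 0.0454
```

```bash
python3 -c "
from h import *
go(ch(-.2115,.0165,.115));look('s8')"
```

```text
t 10.1 tcp [0.5769 0.1982 0.1231] chest [-0.21, 0.1063] jaw -13.05 F [ -1.3  -6.5 -12.8] gap 0.0454
offset cm [ 0.84 -0.13  8.98] yaw -0.1 tilt -1.0
s8 stone top mid z 0.1312 tilt left-up deg 4.8 xtilt 0.05 n 536 y [1.000e-04 1.188e-01] res 0.0011
```

>>> {"name": "servo_tool", "arguments": {
  "increments": [
    {"offset": [0, 0, 0], "yaw": 0},
    {"offset": [0, 0, 0], "yaw": 0},
    {"offset": [0, 0, 0], "yaw": 0},
    {"offset": [0, -0.1, 3], "yaw": 0},
    {"offset": [0.2, -0.1, 6], "yaw": 0},
    {"offset": [0.5, -0.1, 9], "yaw": 0},
    {"offset": [0.65, -0.1, 9], "yaw": 0},
    {"offset": [0.65, -0.1, 9], "yaw": 0}
  ],
  "claw": 0.75
}}

```text
clock: 10.95
tcp_pos: [0.5574, 0.112, 0.1183]
orientation: [0.44, 0.554, 0.44, -0.553]
wrist_force: [0.0, -0.5, 0.6]
finger_gap: 0.0643
```

>>> {"name": "servo_tool", "arguments": {
  "increments": [
    {"offset": [0, 0, 0], "yaw": 0},
    {"offset": [0, 0, 0], "yaw": 0},
    {"offset": [0, 0, 0], "yaw": 0},
    {"offset": [0, 0, 0], "yaw": 0},
    {"offset": [-0.05, 0, 0], "yaw": 0},
    {"offset": [-0.1, 0, 0], "yaw": 0},
    {"offset": [-0.15, 0, 0], "yaw": 0},
    {"offset": [-0.2, 0, 0], "yaw": 0}
  ],
  "claw": 0
}}

```text
clock: 11.75
tcp_pos: [0.5563, 0.1131, 0.1184]
orientation: [0.44, 0.553, 0.441, -0.553]
wrist_force: [2.3, 5.3, -6.1]
finger_gap: 0.0452
```

```bash
python3 -c "
from h import *
go(ch(-.2115,.0165,.115));look('s9')"
```

```text
t 11.75 tcp [0.5563 0.1131 0.1184] chest [-0.2111, 0.0188] jaw -12.95 F [ 2.3  5.3 -6.1] gap 0.0452
offset cm [ 0.34 -0.04  0.23] yaw -0.0 tilt -1.0
s9 stone top mid z 0.1314 tilt left-up deg 4.71 xtilt -0.06 n 378 y [-0.0001  0.0846] res 0.0011
```

View pics/s9z.png

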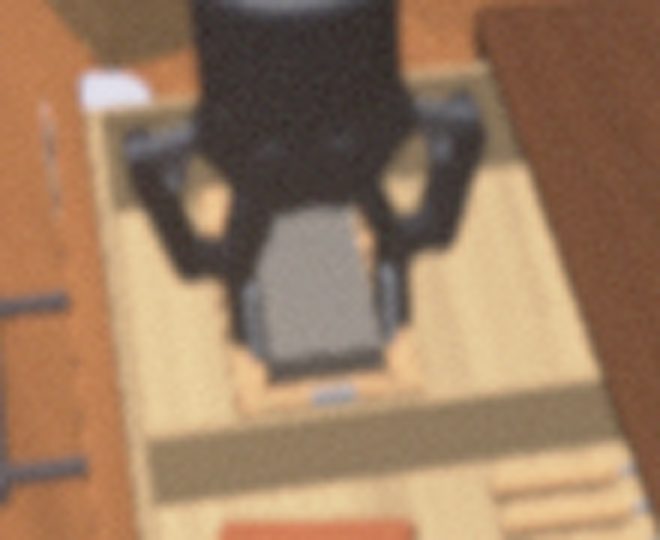

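>>> {"name": "servo_tool", "arguments": {
  "increments": [
    {"offset": [-0.05, 0, 0], "yaw": 0},
    {"offset": [-0.1, 0, 0], "yaw": 0},
    {"offset": [-0.15, 0, 0], "yaw": 0},
    {"offset": [-0.2, 0, 0], "yaw": 0},
    {"offset": [-0.25, 0, 0], "yaw": 0},
    {"offset": [-0.3, 0, 0], "yaw": 0},
    {"offset": [-0.35, 0, 0], "yaw": 0},
    {"offset": [-0.4, 0, 0], "yaw": 0}
  ]
}}

```text
clock: 12.6
tcp_pos: [0.5549, 0.1136, 0.1206]
orientation: [-0.439, -0.552, -0.442, 0.554]
wrist_force: [3.1, 7.8, -10.9]
finger_gap: 0.0452
```

```bash
python3 -c "
from h import *
go(ch(-.2115,.0165,.115));look('s10')"
```

```text
t 12.6 tcp [0.5549 0.1136 0.1206] chest [-0.2126, 0.019] jaw -12.92 F [  3.1   7.8 -10.9] gap 0.0452
offset cm [0.56 0.11 0.25] yaw 0.03 tilt -1.0
s10 stone top mid z 0.1314 tilt left-up deg 2.66 xtilt -0.11 n 376 y [0.0009 0.089 ] res 0.0012
```

>>> {"name": "servo_tool", "arguments": {
  "increments": [
    {"offset": [-0.06, 0, -0.05], "yaw": 0},
    {"offset": [-0.12, 0, -0.1], "yaw": 0},
    {"offset": [-0.18, 0, -0.15], "yaw": 0},
    {"offset": [-0.24, 0, -0.2], "yaw": 0},
    {"offset": [-0.3, 0, -0.2], "yaw": 0},
    {"offset": [-0.36, 0, -0.2], "yaw": 0},
    {"offset": [-0.42, 0, -0.2], "yaw": 0},
    {"offset": [-0.48, 0, -0.2], "yaw": 0}
  ]
}}

```text
clock: 13.45
tcp_pos: [0.5557, 0.1149, 0.127]
orientation: [-0.439, -0.553, -0.442, 0.554]
wrist_force: [0.5, 7.4, -12.5]
finger_gap: 0.0454
```

```bash
python3 -c "
from h import *
go(ch(-.2115,.0165,.115));look('s11')"
```

```text
t 13.45 tcp [0.5557 0.1149 0.127 ] chest [-0.2121, 0.0204] jaw -12.96 F [  0.5   7.4 -12.5] gap 0.0454
offset cm [1.2  0.06 0.39] yaw -0.01 tilt -1.0
s11 stone top mid z 0.1326 tilt left-up deg -3.56 xtilt -0.26 n 369 y [0.0026 0.1037] res 0.001
```

>>> {"name": "servo_tool", "arguments": {
  "increments": [
    {"offset": [-0.06, 0, -0.05], "yaw": 0},
    {"offset": [-0.12, 0, -0.1], "yaw": 0},
    {"offset": [-0.18, 0, -0.1], "yaw": 0},
    {"offset": [-0.24, 0, -0.1], "yaw": 0},
    {"offset": [-0.28, 0, -0.1], "yaw": 0},
    {"offset": [-0.32, 0, -0.1], "yaw": 0},
    {"offset": [-0.36, 0, -0.1], "yaw": 0},
    {"offset": [-0.4, 0, -0.1], "yaw": 0}
  ]
}}

```text
clock: 14.3
tcp_pos: [0.5561, 0.1157, 0.1306]
orientation: [-0.439, -0.553, -0.441, 0.554]
wrist_force: [1.7, 6.2, -16.3]
finger_gap: 0.0448
```

```bash
python3 -c "
from h import *
go(ch(-.2115,.1065,.115));look('s12')"
```

```text
t 14.3 tcp [0.5561 0.1157 0.1306] chest [-0.2118, 0.0213] jaw -12.97 F [  1.7   6.2 -16.3] gap 0.0448
offset cm [ 1.57  0.04 -8.52] yaw -0.02 tilt -1.0
s12 stone top mid z 0.1333 tilt left-up deg -6.6 xtilt -0.17 n 369 y [0.0032 0.1178] res 0.001
```

>>> {"name": "servo_tool", "arguments": {
  "increments": [
    {"offset": [0, 0, 0], "yaw": 0},
    {"offset": [0, 0, 0], "yaw": 0},
    {"offset": [0, 0, 0], "yaw": 0},
    {"offset": [0, 0, -2.7], "yaw": 0},
    {"offset": [0.4, 0, -5.4], "yaw": 0},
    {"offset": [0.9, 0, -8.1], "yaw": 0},
    {"offset": [1.35, 0, -8.1], "yaw": 0},
    {"offset": [1.35, 0, -8.1], "yaw": 0}
  ],
  "claw": 0.75
}}

```text
clock: 15.15
tcp_pos: [0.5754, 0.1939, 0.1185]
orientation: [-0.441, -0.553, -0.44, 0.553]
wrist_force: [-0.1, 0.4, -0.0]
finger_gap: 0.064
```

>>> {"name": "servo_tool", "arguments": {
  "increments": [
    {"offset": [0, 0, 0], "yaw": 0},
    {"offset": [0, 0, 0], "yaw": 0},
    {"offset": [0, 0, 0], "yaw": 0},
    {"offset": [0, 0, 0], "yaw": 0},
    {"offset": [-0.05, 0, 0], "yaw": 0},
    {"offset": [-0.1, 0, 0], "yaw": 0},
    {"offset": [-0.15, 0, 0], "yaw": 0},
    {"offset": [-0.2, 0, 0], "yaw": 0}
  ],
  "claw": 0
}}

```text
clock: 15.95
tcp_pos: [0.5748, 0.1932, 0.1195]
orientation: [-0.44, -0.553, -0.44, 0.554]
wrist_force: [0.5, -4.7, -7.3]
finger_gap: 0.045
```

```bash
python3 -c "
from h import *
go(ch(-.2115,.1065,.115));look('s13')"
```

```text
t 15.95 tcp [0.5748 0.1932 0.1195] chest [-0.211, 0.101] jaw -13.02 F [ 0.5 -4.7 -7.3] gap 0.045
offset cm [ 0.45 -0.05 -0.55] yaw -0.07 tilt -1.0
s13 stone top mid z 0.1332 tilt left-up deg -6.49 xtilt 0.07 n 409 y [0.0043 0.1224] res 0.001
```

View pics/s13z.png

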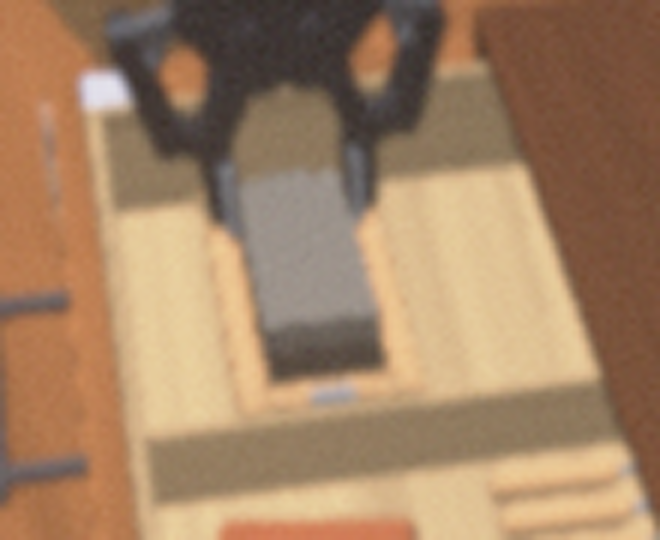

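>>> {"name": "servo_tool", "arguments": {
  "increments": [
    {"offset": [-0.06, 0, 0.05], "yaw": 0},
    {"offset": [-0.12, 0, 0.1], "yaw": 0},
    {"offset": [-0.18, 0, 0.15], "yaw": 0},
    {"offset": [-0.24, 0, 0.15], "yaw": 0},
    {"offset": [-0.3, 0, 0.15], "yaw": 0},
    {"offset": [-0.36, 0, 0.15], "yaw": 0},
    {"offset": [-0.42, 0, 0.15], "yaw": 0},
    {"offset": [-0.48, 0, 0.15], "yaw": 0}
  ]
}}

```text
clock: 16.8
tcp_pos: [0.5743, 0.1917, 0.1248]
orientation: [-0.44, -0.553, -0.44, 0.554]
wrist_force: [-0.8, -5.3, -13.1]
finger_gap: 0.045
```

>>> {"name": "servo_tool", "arguments": {
  "increments": [
    {"offset": [-0.06, 0, 0.05], "yaw": 0},
    {"offset": [-0.12, 0, 0.1], "yaw": 0},
    {"offset": [-0.18, 0, 0.1], "yaw": 0},
    {"offset": [-0.24, 0, 0.1], "yaw": 0},
    {"offset": [-0.3, 0, 0.1], "yaw": 0},
    {"offset": [-0.36, 0, 0.1], "yaw": 0},
    {"offset": [-0.42, 0, 0.1], "yaw": 0},
    {"offset": [-0.48, 0, 0.1], "yaw": 0}
  ]
}}

```text
clock: 17.6
tcp_pos: [0.574, 0.1905, 0.1296]
orientation: [-0.44, -0.553, -0.44, 0.554]
wrist_force: [-1.3, -6.3, -13.6]
finger_gap: 0.045
```

```bash
python3 -c "
from h import *
go(ch(-.2115,.1065,.115));look('s14')"
```

```text
t 17.6 tcp [0.574  0.1905 0.1296] chest [-0.2111, 0.0982] jaw -13.03 F [ -1.3  -6.3 -13.6] gap 0.045
offset cm [ 1.45 -0.04 -0.84] yaw -0.08 tilt -1.0
s14 stone top mid z 0.1349 tilt left-up deg 3.88 xtilt -0.09 n 522 y [1.00e-04 1.19e-01] res 0.0011
```

>>> {"name": "servo_tool", "arguments": {
  "increments": [
    {"offset": [-0.06, 0, 0.05], "yaw": 0},
    {"offset": [-0.12, 0, 0.1], "yaw": 0},
    {"offset": [-0.18, 0, 0.1], "yaw": 0},
    {"offset": [-0.24, 0, 0.1], "yaw": 0},
    {"offset": [-0.3, 0, 0.1], "yaw": 0},
    {"offset": [-0.36, 0, 0.1], "yaw": 0},
    {"offset": [-0.42, 0, 0.1], "yaw": 0},
    {"offset": [-0.48, 0, 0.1], "yaw": 0}
  ]
}}

```text
clock: 18.45
tcp_pos: [0.5737, 0.1893, 0.1342]
orientation: [-0.44, -0.552, -0.44, 0.555]
wrist_force: [-1.3, -8.0, -15.8]
finger_gap: 0.0452
```

```bash
python3 -c "
from h import *
go(ch(-.2115,.0215,.1185));look('s15')"
```

```text
t 18.45 tcp [0.5737 0.1893 0.1342] chest [-0.2112, 0.097] jaw -13.03 F [ -1.3  -8.  -15.8] gap 0.0452
offset cm [ 1.59 -0.02  7.54] yaw -0.08 tilt -1.0
s15 stone top mid z 0.1362 tilt left-up deg 8.0 xtilt -0.57 n 563 y [-0.0011  0.1164] res 0.0012
```

>>> {"name": "servo_tool", "arguments": {
  "increments": [
    {"offset": [0, 0, 0], "yaw": 0},
    {"offset": [0, 0, 0], "yaw": 0},
    {"offset": [0, 0, 0], "yaw": 0},
    {"offset": [0, 0, 2.7], "yaw": 0},
    {"offset": [0.4, 0, 5.3], "yaw": 0},
    {"offset": [1, 0, 7.5], "yaw": 0},
    {"offset": [1.6, 0, 7.5], "yaw": 0},
    {"offset": [1.6, 0, 7.5], "yaw": 0}
  ],
  "claw": 0.75
}}

```text
clock: 19.3
tcp_pos: [0.5583, 0.1176, 0.1193]
orientation: [0.44, 0.554, 0.44, -0.553]
wrist_force: [-0.2, 0.6, 0.2]
finger_gap: 0.0643
```

>>> {"name": "servo_tool", "arguments": {
  "increments": [
    {"offset": [0, 0, 0], "yaw": 0},
    {"offset": [0, 0, 0], "yaw": 0},
    {"offset": [0, 0, 0], "yaw": 0},
    {"offset": [0, 0, 0], "yaw": 0},
    {"offset": [-0.06, 0, 0], "yaw": 0},
    {"offset": [-0.12, 0, 0], "yaw": 0},
    {"offset": [-0.18, 0, 0], "yaw": 0},
    {"offset": [-0.24, 0, 0], "yaw": 0}
  ],
  "claw": 0
}}

```text
clock: 20.1
tcp_pos: [0.5573, 0.1186, 0.12]
orientation: [0.439, 0.553, 0.441, -0.553]
wrist_force: [1.9, 5.6, -8.7]
finger_gap: 0.0453
```

>>> {"name": "servo_tool", "arguments": {
  "increments": [
    {"offset": [-0.06, 0, -0.05], "yaw": 0},
    {"offset": [-0.12, 0, -0.1], "yaw": 0},
    {"offset": [-0.18, 0, -0.15], "yaw": 0},
    {"offset": [-0.24, 0, -0.15], "yaw": 0},
    {"offset": [-0.3, 0, -0.15], "yaw": 0},
    {"offset": [-0.36, 0, -0.15], "yaw": 0},
    {"offset": [-0.42, 0, -0.15], "yaw": 0},
    {"offset": [-0.48, 0, -0.15], "yaw": 0}
  ]
}}

```text
clock: 20.9
tcp_pos: [0.5571, 0.1197, 0.125]
orientation: [-0.439, -0.553, -0.441, 0.554]
wrist_force: [1.3, 6.9, -13.3]
finger_gap: 0.0457
```

```bash
python3 -c "
from h import *
go(ch(-.2115,.0215,.1185));look('s16')"
```

```text
t 20.9 tcp [0.5571 0.1197 0.125 ] chest [-0.2118, 0.0254] jaw -12.96 F [  1.3   6.9 -13.3] gap 0.0457
offset cm [0.65 0.03 0.39] yaw -0.01 tilt -1.0
s16 stone top mid z 0.137 tilt left-up deg 3.1 xtilt -0.1 n 407 y [0.0006 0.0955] res 0.0011
```

>>> {"name": "servo_tool", "arguments": {
  "increments": [
    {"offset": [-0.06, 0, -0.05], "yaw": 0},
    {"offset": [-0.12, 0, -0.1], "yaw": 0},
    {"offset": [-0.18, 0, -0.15], "yaw": 0},
    {"offset": [-0.24, 0, -0.15], "yaw": 0},
    {"offset": [-0.3, 0, -0.15], "yaw": 0},
    {"offset": [-0.36, 0, -0.15], "yaw": 0},
    {"offset": [-0.42, 0, -0.15], "yaw": 0},
    {"offset": [-0.48, 0, -0.15], "yaw": 0}
  ]
}}

```text
clock: 21.75
tcp_pos: [0.5578, 0.1212, 0.1304]
orientation: [-0.439, -0.553, -0.441, 0.553]
wrist_force: [1.1, 7.3, -14.0]
finger_gap: 0.0456
```

>>> {"name": "servo_tool", "arguments": {
  "increments": [
    {"offset": [-0.06, 0, -0.05], "yaw": 0},
    {"offset": [-0.12, 0, -0.1], "yaw": 0},
    {"offset": [-0.18, 0, -0.15], "yaw": 0},
    {"offset": [-0.24, 0, -0.15], "yaw": 0},
    {"offset": [-0.3, 0, -0.15], "yaw": 0},
    {"offset": [-0.36, 0, -0.15], "yaw": 0},
    {"offset": [-0.42, 0, -0.15], "yaw": 0},
    {"offset": [-0.48, 0, -0.15], "yaw": 0}
  ]
}}

```text
clock: 22.55
tcp_pos: [0.5585, 0.1226, 0.1355]
orientation: [0.44, 0.553, 0.441, -0.553]
wrist_force: [0.4, 7.5, -13.9]
finger_gap: 0.0451
```

```bash
python3 -c "
from h import *
go(ch(-.2115,.1015,.1195));look('s17')"
```

```text
t 22.55 tcp [0.5585 0.1226 0.1355] chest [-0.211, 0.0285] jaw -12.97 F [  0.4   7.5 -13.9] gap 0.0451
offset cm [ 1.61 -0.05 -7.3 ] yaw -0.02 tilt -1.0
s17 stone top mid z 0.1399 tilt left-up deg -6.57 xtilt -0.48 n 389 y [0.0044 0.1213] res 0.001
```

View pics/s17z.png

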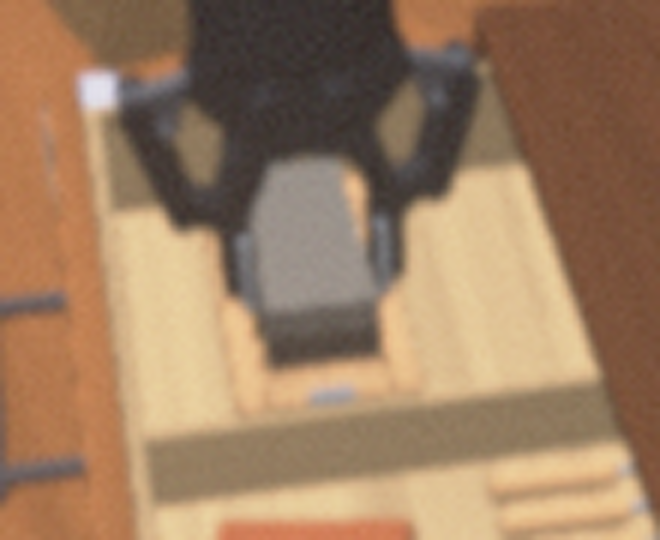

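>>> {"name": "servo_tool", "arguments": {
  "increments": [
    {"offset": [0, 0, 0], "yaw": 0},
    {"offset": [0, 0, 0], "yaw": 0},
    {"offset": [0, 0, 0], "yaw": 0},
    {"offset": [0, 0, -2.7], "yaw": 0},
    {"offset": [0.4, 0, -5.4], "yaw": 0},
    {"offset": [0.9, 0, -7.4], "yaw": 0},
    {"offset": [1.5, 0, -7.4], "yaw": 0},
    {"offset": [1.5, 0, -7.4], "yaw": 0}
  ],
  "claw": 0.75
}}

```text
clock: 23.4
tcp_pos: [0.5752, 0.1936, 0.1204]
orientation: [-0.44, -0.553, -0.44, 0.554]
wrist_force: [-0.4, 0.0, -0.2]
finger_gap: 0.0642
```

>>> {"name": "servo_tool", "arguments": {
  "increments": [
    {"offset": [0, 0, 0], "yaw": 0},
    {"offset": [0, 0, 0], "yaw": 0},
    {"offset": [0, 0, 0], "yaw": 0},
    {"offset": [0, 0, 0], "yaw": 0},
    {"offset": [-0.06, 0, 0], "yaw": 0},
    {"offset": [-0.12, 0, 0], "yaw": 0},
    {"offset": [-0.18, 0, 0], "yaw": 0},
    {"offset": [-0.24, 0, 0], "yaw": 0}
  ],
  "claw": 0
}}

```text
clock: 24.2
tcp_pos: [0.5745, 0.1932, 0.1217]
orientation: [-0.44, -0.552, -0.44, 0.555]
wrist_force: [0.2, -4.5, -11.6]
finger_gap: 0.045
```

>>> {"name": "servo_tool", "arguments": {
  "increments": [
    {"offset": [-0.06, 0, 0.05], "yaw": 0},
    {"offset": [-0.12, 0, 0.1], "yaw": 0},
    {"offset": [-0.18, 0, 0.15], "yaw": 0},
    {"offset": [-0.24, 0, 0.15], "yaw": 0},
    {"offset": [-0.3, 0, 0.15], "yaw": 0},
    {"offset": [-0.36, 0, 0.15], "yaw": 0},
    {"offset": [-0.42, 0, 0.15], "yaw": 0},
    {"offset": [-0.48, 0, 0.15], "yaw": 0}
  ]
}}

```text
clock: 25.0
tcp_pos: [0.5741, 0.1914, 0.1274]
orientation: [-0.44, -0.552, -0.44, 0.555]
wrist_force: [-0.9, -6.8, -14.0]
finger_gap: 0.0452
```

```bash
python3 -c "
from h import *
go(ch(-.2115,.1015,.1195));look('s18')"
```

```text
t 25.0 tcp [0.5741 0.1914 0.1274] chest [-0.2113, 0.0991] jaw -13.03 F [ -0.9  -6.8 -14. ] gap 0.0452
offset cm [ 0.79 -0.02 -0.24] yaw -0.08 tilt -1.0
s18 stone top mid z 0.1409 tilt left-up deg -0.52 xtilt -0.25 n 470 y [0.0021 0.1197] res 0.001
```

View pics/s18z.png

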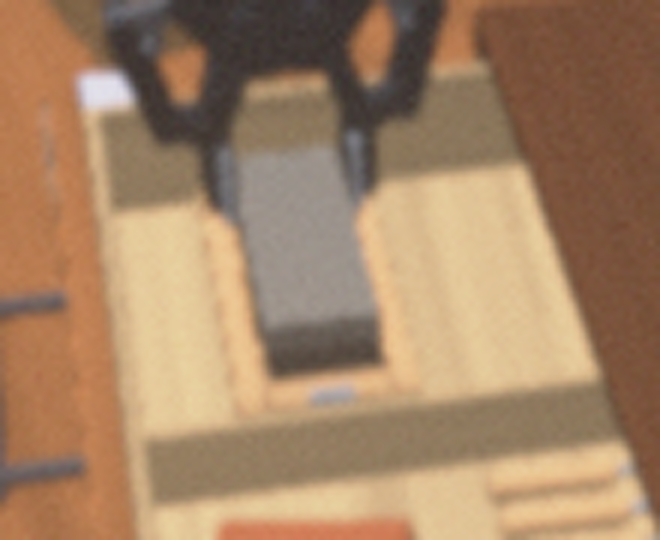

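>>> {"name": "servo_tool", "arguments": {
  "increments": [
    {"offset": [-0.06, 0, 0.05], "yaw": 0},
    {"offset": [-0.12, 0, 0.1], "yaw": 0},
    {"offset": [-0.18, 0, 0.15], "yaw": 0},
    {"offset": [-0.24, 0, 0.15], "yaw": 0},
    {"offset": [-0.3, 0, 0.15], "yaw": 0},
    {"offset": [-0.36, 0, 0.15], "yaw": 0},
    {"offset": [-0.42, 0, 0.15], "yaw": 0},
    {"offset": [-0.48, 0, 0.15], "yaw": 0}
  ]
}}

```text
clock: 25.85
tcp_pos: [0.5752, 0.1913, 0.1335]
orientation: [0.44, 0.554, 0.44, -0.553]
wrist_force: [0.6, -0.1, -3.5]
finger_gap: 0.0453
```

```bash
python3 -c "
from h import *
go(ch(-.2115,.0245,.1235));look('s19')"
```

```text
t 25.85 tcp [0.5752 0.1913 0.1335] chest [-0.2102, 0.0993] jaw -12.98 F [ 0.6 -0.1 -3.5] gap 0.0453
offset cm [ 0.99 -0.13  7.48] yaw -0.03 tilt -1.0
s19 stone top mid z 0.1454 tilt left-up deg 1.24 xtilt -0.17 n 504 y [0.0016 0.1204] res 0.0011
```

The pull has dropped to the stone's weight (3.5 N) and it's level within 1.5°, so it is free. I'll firm the grip first, then raise it.

>>> {"name": "servo_tool", "arguments": {
  "increments": [
    {"offset": [0, 0, 0], "yaw": 0},
    {"offset": [0, 0, 0], "yaw": 0},
    {"offset": [0, 0, 0], "yaw": 0},
    {"offset": [-0.25, 0, 0], "yaw": 0},
    {"offset": [-0.55, 0, 0], "yaw": 0},
    {"offset": [-0.85, 0, 0], "yaw": 0},
    {"offset": [-1.1, 0, 0], "yaw": 0},
    {"offset": [-1.1, 0, 0], "yaw": 0}
  ],
  "claw": 0,
  "force": 50
}}

```text
clock: 26.7
tcp_pos: [0.5752, 0.1911, 0.1445]
orientation: [0.44, 0.554, 0.44, -0.553]
wrist_force: [-0.2, 0.4, -3.6]
finger_gap: 0.0446
```

>>> {"name": "servo_tool", "arguments": {
  "increments": [
    {"offset": [0, 0, 0], "yaw": 0},
    {"offset": [0, 0, 0], "yaw": 0},
    {"offset": [0, 0, 0], "yaw": 0},
    {"offset": [0, 0, 0], "yaw": 0},
    {"offset": [0, 0, 0], "yaw": 0},
    {"offset": [0, 0, 0], "yaw": 0},
    {"offset": [0, 0, 0], "yaw": 0},
    {"offset": [0, 0, 0], "yaw": 0}
  ]
}}

```text
clock: 27.5
tcp_pos: [0.5748, 0.191, 0.1438]
orientation: [0.44, 0.553, 0.44, -0.553]
wrist_force: [0.2, -0.3, -4.6]
finger_gap: 0.0446
```

```bash
python3 -c "
from h import *
go(ch(-.2115,.0615,.1195));look('s20');grab('top','t20')
W=cloud('side',np.load('pics/s20.npz')['d']);W0=cloud('side',np.load('pics/s4.npz')['d'])
for V in(W0,W):
    Q=V-C;x=Q@EX+.2115;y=Q@EY-.0615
    m=(abs(y)<.05)&(abs(x)>.029)&(abs(x)<.036)&(V[...,2]<.125); m2=(y<-.066)&(y>-.074)&(abs(x)<.03)&(V[...,2]<.125)
    print('rim',np.nanmedian(V[m][:,2]),np.nanmedian(V[m2][:,2]))
"
```

```text
t 27.5 tcp [0.5748 0.191  0.1438] chest [-0.2105, 0.0988] jaw -13.0 F [ 0.2 -0.3 -4.6] gap 0.0446
offset cm [ 2.43 -0.1   3.73] yaw -0.05 tilt -1.0
s20 stone top mid z 0.1555 tilt left-up deg 1.25 xtilt -0.19 n 497 y [0.0019 0.1213] res 0.0011
rim 0.11420722384905685 0.11456152819363646
rim 0.11412111965111815 0.11493788826090362
```

View pics/s20.png

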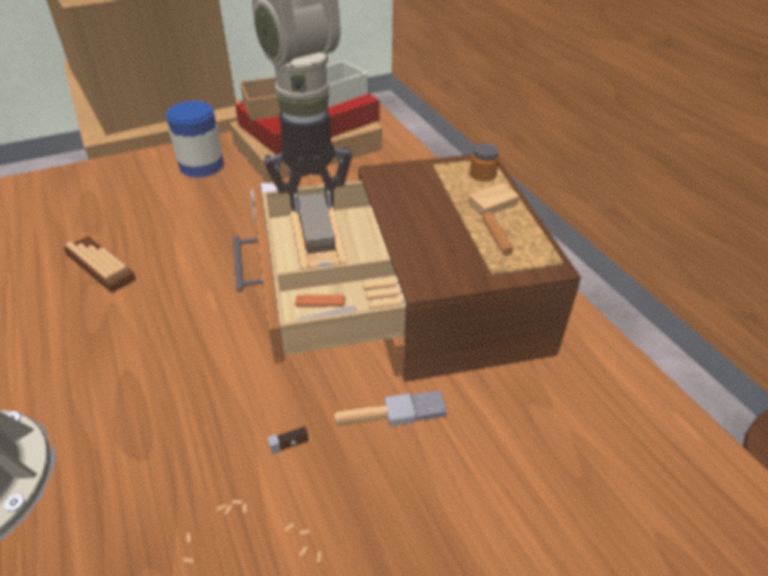

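View pics/s20z.png

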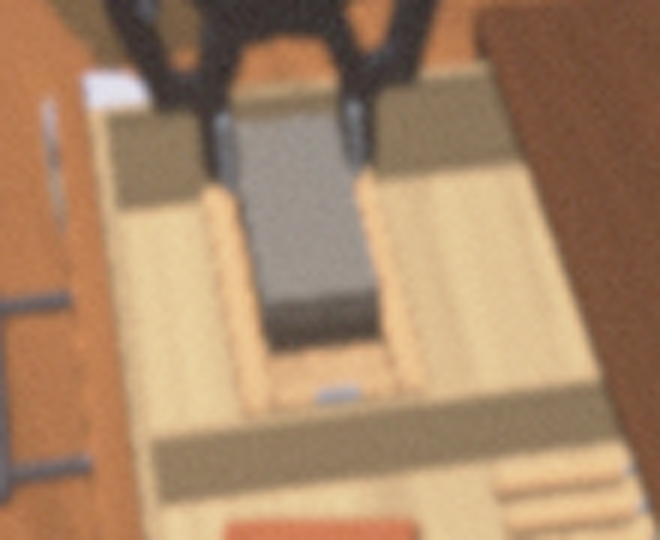

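View pics/t20.png

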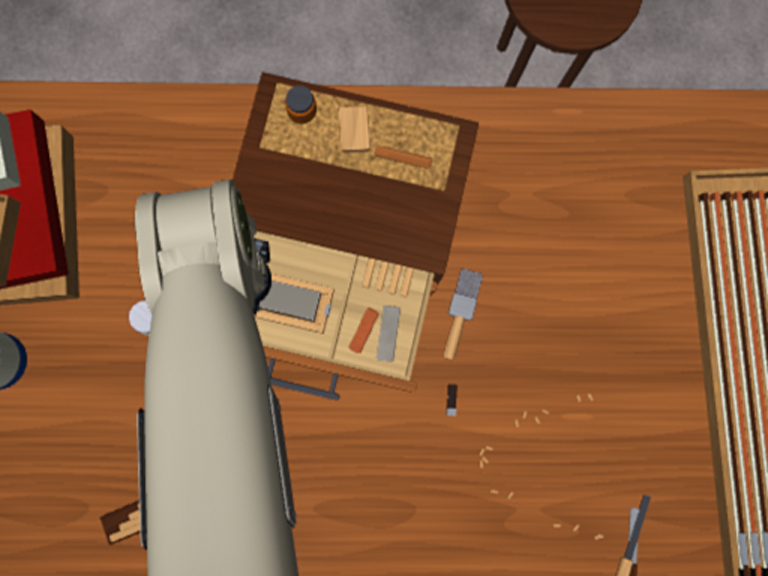

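The stone hangs level over its case, with its right end at about (320,320) in the crop. The rim height is unchanged and the drawer is still open. The frog and brush haven't moved, and what shows of the tin hasn't either; the arm hides the box. I'm handing in.

```bash
python3 -c "
from h import *
print(env.hand_in())"
```

```text
the job is handed in; nothing more can be done
None
```

The stone is free and held level over its case, with about 13 mm clear underneath for brushing out the recess. I handed in at about 27.6 s.

**How it went:** I pulled the top drawer out about 170 mm by its handle. The moves couldn't tilt the tool, so I didn't rock the stone from one grip at its middle. I gripped it lightly (22 N) near one end, lifted that end, then slid along and did the same at the other end:
- The first two tips measured about 5° left-up and 6.4° right-up with the stone still in its recess.
- After five tips the stone came free, and I firmed the grip to 50 N before raising it.

**Last checks:**
- **Stone:** it sat about 1.5° off level and within a few mm of the recess's middle. That tilt held steady between the last two looks.
- **Wrist force:** about 4 to 5 N downward, which fits little more than the stone's weight.
- **Case:** the rim height was unchanged to within 0.4 mm. Lifting took at most 16.3 N at the wrist, about 13 N of it on the case, against its limit of about 16 N.
- **Bystanders:** the frog and brush are where they were. The arm hid the parts box and much of the tin in the last pictures, so I couldn't fully check those two. No contact showed on them along the way.

The two cameras disagreed by 2 to 3 mm in height, so I took the clearance from the change in height within one camera. No check failed, but the hand-in gave no verdict.

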